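Load the neck freezer from the riddling rack, in row order

TASK

These four riddled bottles stand neck down with their sediment lying on the caps; load them into the cups of the steel neck freezer, ready for disgorging. Take them one at a time down the row, beginning at the end of the wooden rack with the hand hole, and fill the freezer's row in the same order, beginning at the end where the candle stands: there the disgorger starts, and the first bottle in must be the first one opened. Keep every bottle neck down and upright all the way, set each fully home without dropping it, and leave the candle where it stands.

Things in the scene. Friction and masses are not known exactly. Their poses are not given: they have to be found in the camera images.
- bottle_1: dark green quarter bottle, loose, 0.36 to 0.48 kg, standing neck down, 190 mm long: metal crown cap 33 mm across, 28 mm neck, tapering out from 62 mm to the 56 mm body at 126 to 180 mm above the cap face, flat base on top. Origin: centre of the cap's face (lowest point), +z up. All four are alike; their numbers mean nothing: they fill the rack's places in any arrangement.
- bottle_2: dark green quarter bottle, loose, 0.36 to 0.48 kg, standing neck down, 190 mm long: metal crown cap 33 mm across, 28 mm neck, tapering out from 62 mm to the 56 mm body at 126 to 180 mm above the cap face, flat base on top. Origin: centre of the cap's face (lowest point), +z up. All four are alike; their numbers mean nothing: they fill the rack's places in any arrangement.
- bottle_3: dark green quarter bottle, loose, 0.36 to 0.48 kg, standing neck down, 190 mm long: metal crown cap 33 mm across, 28 mm neck, tapering out from 62 mm to the 56 mm body at 126 to 180 mm above the cap face, flat base on top. Origin: centre of the cap's face (lowest point), +z up. All four are alike; their numbers mean nothing: they fill the rack's places in any arrangement.
- bottle_4: dark green quarter bottle, loose, 0.36 to 0.48 kg, standing neck down, 190 mm long: metal crown cap 33 mm across, 28 mm neck, tapering out from 62 mm to the 56 mm body at 126 to 180 mm above the cap face, flat base on top. Origin: centre of the cap's face (lowest point), +z up. All four are alike; their numbers mean nothing: they fill the rack's places in any arrangement.
- cup_a: cup in the steel neck freezer (fixed trough 278 x 76 mm, deck 100 mm high; row cup_a, b, c, d, 68 mm apart): opening 45 mm across, rubber collar 4 mm proud, floor 80 mm below the deck. Origin: centre of the opening at deck height, +z up, +y along the row from d to a. A bottle fully home stands with its cap on the floor, cap face 20 mm above the counter, base 210 mm.
- cup_b: cup in the steel neck freezer (fixed trough 278 x 76 mm, deck 100 mm high; row cup_a, b, c, d, 68 mm apart): opening 45 mm across, rubber collar 4 mm proud, floor 80 mm below the deck. Origin: centre of the opening at deck height, +z up, +y along the row from d to a. A bottle fully home stands with its cap on the floor, cap face 20 mm above the counter, base 210 mm.
- cup_c: cup in the steel neck freezer (fixed trough 278 x 76 mm, deck 100 mm high; row cup_a, b, c, d, 68 mm apart): opening 45 mm across, rubber collar 4 mm proud, floor 80 mm below the deck. Origin: centre of the opening at deck height, +z up, +y along the row from d to a. A bottle fully home stands with its cap on the floor, cap face 20 mm above the counter, base 210 mm.
- cup_d: cup in the steel neck freezer (fixed trough 278 x 76 mm, deck 100 mm high; row cup_a, b, c, d, 68 mm apart): opening 45 mm across, rubber collar 4 mm proud, floor 80 mm below the deck. Origin: centre of the opening at deck height, +z up, +y along the row from d to a. A bottle fully home stands with its cap on the floor, cap face 20 mm above the counter, base 210 mm.
- rack: wooden rack, fixed, 74 x 298 mm, top board 100 mm high; four places for bottles neck down at y = +102, +34, -34, -102 mm, x = 0. Origin: centre of the underside, +y along the row to the taller end board (150 mm high, with the hand hole; the other is 102 mm). A bottle here has its cap face 20 mm above the counter.
- candle: thick red wax candle, 56 mm across, 114 mm high, loose, standing on the counter close by one end of the freezer's row (about 80 mm from that end's cup axis), the end where filling begins; a small grey metal bottle stopper stands at the other end. Origin: centre of its underside. To be left alone.
Not all that is in view belongs to the job. Leave any yellow look-alike of the bottle_1 alone.

How it is judged (in metres and radians):
On the way, in this order (a step that is already met when the one before it is completed fails the run):
1. the first bottle from the rack's hand-hole end stands home in the first cup from the candle's end, the next one still in the rack ((distance of bottle_1 from where it was at the start of the episode above 0.05 m or y of bottle_1 in the frame of rack below 0.068 m) and (distance of bottle_2 from where it was at the start of the episode above 0.05 m or y of bottle_2 in the frame of rack below 0.068 m) and (distance of bottle_3 from where it was at the start of the episode above 0.05 m or y of bottle_3 in the frame of rack below 0.068 m) and (distance of bottle_4 from where it was at the start of the episode above 0.05 m or y of bottle_4 in the frame of rack below 0.068 m) and ((distance of bottle_1 from where it was at the start of the episode below 0.03 m and y of bottle_1 in the frame of rack above 0 m) or (distance of bottle_2 from where it was at the start of the episode below 0.03 m and y of bottle_2 in the frame of rack above 0 m) or (distance of bottle_3 from where it was at the start of the episode below 0.03 m and y of bottle_3 in the frame of rack above 0 m) or (distance of bottle_4 from where it was at the start of the episode below 0.03 m and y of bottle_4 in the frame of rack above 0 m)) and ((horizontal distance between candle and cup_a below 0.15 m and ((horizontal distance between bottle_1 and cup_a below 0.012 m and height (world z) of bottle_1 below 0.026 m) or (horizontal distance between bottle_2 and cup_a below 0.012 m and height (world z) of bottle_2 below 0.026 m) or (horizontal distance between bottle_3 and cup_a below 0.012 m and height (world z) of bottle_3 below 0.026 m) or (horizontal distance between bottle_4 and cup_a below 0.012 m and height (world z) of bottle_4 below 0.026 m))) or (horizontal distance between candle and cup_d below 0.15 m and ((horizontal distance between bottle_1 and cup_d below 0.012 m and height (world z) of bottle_1 below 0.026 m) or (horizontal distance between bottle_2 and cup_d below 0.012 m and height (world z) of bottle_2 below 0.026 m) or (horizontal distance between bottle_3 and cup_d below 0.012 m and height (world z) of bottle_3 below 0.026 m) or (horizontal distance between bottle_4 and cup_d below 0.012 m and height (world z) of bottle_4 below 0.026 m))))), for 0.2 s.
2. the second bottle from the rack's hand-hole end stands home in the second cup from the candle's end, the next one still in the rack ((distance of bottle_1 from where it was at the start of the episode above 0.05 m or y of bottle_1 in the frame of rack below 0 m) and (distance of bottle_2 from where it was at the start of the episode above 0.05 m or y of bottle_2 in the frame of rack below 0 m) and (distance of bottle_3 from where it was at the start of the episode above 0.05 m or y of bottle_3 in the frame of rack below 0 m) and (distance of bottle_4 from where it was at the start of the episode above 0.05 m or y of bottle_4 in the frame of rack below 0 m) and ((distance of bottle_1 from where it was at the start of the episode below 0.03 m and y of bottle_1 in the frame of rack above -0.068 m) or (distance of bottle_2 from where it was at the start of the episode below 0.03 m and y of bottle_2 in the frame of rack above -0.068 m) or (distance of bottle_3 from where it was at the start of the episode below 0.03 m and y of bottle_3 in the frame of rack above -0.068 m) or (distance of bottle_4 from where it was at the start of the episode below 0.03 m and y of bottle_4 in the frame of rack above -0.068 m)) and ((horizontal distance between candle and cup_a below 0.15 m and ((horizontal distance between bottle_1 and cup_b below 0.012 m and height (world z) of bottle_1 below 0.026 m) or (horizontal distance between bottle_2 and cup_b below 0.012 m and height (world z) of bottle_2 below 0.026 m) or (horizontal distance between bottle_3 and cup_b below 0.012 m and height (world z) of bottle_3 below 0.026 m) or (horizontal distance between bottle_4 and cup_b below 0.012 m and height (world z) of bottle_4 below 0.026 m))) or (horizontal distance between candle and cup_d below 0.15 m and ((horizontal distance between bottle_1 and cup_c below 0.012 m and height (world z) of bottle_1 below 0.026 m) or (horizontal distance between bottle_2 and cup_c below 0.012 m and height (world z) of bottle_2 below 0.026 m) or (horizontal distance between bottle_3 and cup_c below 0.012 m and height (world z) of bottle_3 below 0.026 m) or (horizontal distance between bottle_4 and cup_c below 0.012 m and height (world z) of bottle_4 below 0.026 m))))), for 0.2 s.
3. the third bottle from the rack's hand-hole end stands home in the third cup from the candle's end, the next one still in the rack ((distance of bottle_1 from where it was at the start of the episode above 0.05 m or y of bottle_1 in the frame of rack below -0.068 m) and (distance of bottle_2 from where it was at the start of the episode above 0.05 m or y of bottle_2 in the frame of rack below -0.068 m) and (distance of bottle_3 from where it was at the start of the episode above 0.05 m or y of bottle_3 in the frame of rack below -0.068 m) and (distance of bottle_4 from where it was at the start of the episode above 0.05 m or y of bottle_4 in the frame of rack below -0.068 m) and ((distance of bottle_1 from where it was at the start of the episode below 0.03 m and y of bottle_1 in the frame of rack above -0.136 m) or (distance of bottle_2 from where it was at the start of the episode below 0.03 m and y of bottle_2 in the frame of rack above -0.136 m) or (distance of bottle_3 from where it was at the start of the episode below 0.03 m and y of bottle_3 in the frame of rack above -0.136 m) or (distance of bottle_4 from where it was at the start of the episode below 0.03 m and y of bottle_4 in the frame of rack above -0.136 m)) and ((horizontal distance between candle and cup_a below 0.15 m and ((horizontal distance between bottle_1 and cup_c below 0.012 m and height (world z) of bottle_1 below 0.026 m) or (horizontal distance between bottle_2 and cup_c below 0.012 m and height (world z) of bottle_2 below 0.026 m) or (horizontal distance between bottle_3 and cup_c below 0.012 m and height (world z) of bottle_3 below 0.026 m) or (horizontal distance between bottle_4 and cup_c below 0.012 m and height (world z) of bottle_4 below 0.026 m))) or (horizontal distance between candle and cup_d below 0.15 m and ((horizontal distance between bottle_1 and cup_b below 0.012 m and height (world z) of bottle_1 below 0.026 m) or (horizontal distance between bottle_2 and cup_b below 0.012 m and height (world z) of bottle_2 below 0.026 m) or (horizontal distance between bottle_3 and cup_b below 0.012 m and height (world z) of bottle_3 below 0.026 m) or (horizontal distance between bottle_4 and cup_b below 0.012 m and height (world z) of bottle_4 below 0.026 m))))), for 0.2 s.
4. the fourth and last bottle stands home in the fourth cup from the candle's end ((distance of bottle_1 from where it was at the start of the episode above 0.05 m or y of bottle_1 in the frame of rack below -0.136 m) and (distance of bottle_2 from where it was at the start of the episode above 0.05 m or y of bottle_2 in the frame of rack below -0.136 m) and (distance of bottle_3 from where it was at the start of the episode above 0.05 m or y of bottle_3 in the frame of rack below -0.136 m) and (distance of bottle_4 from where it was at the start of the episode above 0.05 m or y of bottle_4 in the frame of rack below -0.136 m) and ((horizontal distance between candle and cup_a below 0.15 m and ((horizontal distance between bottle_1 and cup_d below 0.012 m and height (world z) of bottle_1 below 0.026 m) or (horizontal distance between bottle_2 and cup_d below 0.012 m and height (world z) of bottle_2 below 0.026 m) or (horizontal distance between bottle_3 and cup_d below 0.012 m and height (world z) of bottle_3 below 0.026 m) or (horizontal distance between bottle_4 and cup_d below 0.012 m and height (world z) of bottle_4 below 0.026 m))) or (horizontal distance between candle and cup_d below 0.15 m and ((horizontal distance between bottle_1 and cup_a below 0.012 m and height (world z) of bottle_1 below 0.026 m) or (horizontal distance between bottle_2 and cup_a below 0.012 m and height (world z) of bottle_2 below 0.026 m) or (horizontal distance between bottle_3 and cup_a below 0.012 m and height (world z) of bottle_3 below 0.026 m) or (horizontal distance between bottle_4 and cup_a below 0.012 m and height (world z) of bottle_4 below 0.026 m))))), for 0.2 s.
At the end, for the whole second after the job is handed in: Each of the four cups holds one bottle, neck down, cap within 12 mm of the cup's axis and no more than 6 mm above the seated height, leaning less than 0.15 rad, released and at rest; the candle within 30 mm of where it stood (horizontal distance between any of bottle_1, bottle_2, bottle_3, bottle_4 and cup_a below 0.012 m and horizontal distance between any of bottle_1, bottle_2, bottle_3, bottle_4 and cup_b below 0.012 m and horizontal distance between any of bottle_1, bottle_2, bottle_3, bottle_4 and cup_c below 0.012 m and horizontal distance between any of bottle_1, bottle_2, bottle_3, bottle_4 and cup_d below 0.012 m and height (world z) of each of bottle_1, bottle_2, bottle_3, bottle_4 below 0.026 m and angle between each of bottle_1, bottle_2, bottle_3, bottle_4's own z axis and vertical below 0.15 rad and contact force between the fingers and bottle_1 below 0.1 N and contact force between the fingers and bottle_2 below 0.1 N and contact force between the fingers and bottle_3 below 0.1 N and contact force between the fingers and bottle_4 below 0.1 N and linear speed of each of bottle_1, bottle_2, bottle_3, bottle_4 below 0.03 m/s and distance of candle from where it was at the start of the episode below 0.03 m); the robot touches nothing.
It fails at once if a bottle leans more than 0.45 rad (about 25 degrees) from neck-down (angle between any of bottle_1, bottle_2, bottle_3, bottle_4's own z axis and vertical above 0.45 rad).
It fails at once if the candle is pushed more than 30 mm (distance of candle from where it was at the start of the episode above 0.03 m).
It fails at once if a bottle is dropped into the freezer (moves faster than 0.55 m/s low over a cup, as after a free fall of more than about 15 mm) ((linear speed of bottle_1 above 0.55 m/s and height (world z) of bottle_1 below 0.08 m and (horizontal distance between bottle_1 and cup_a below 0.025 m or horizontal distance between bottle_1 and cup_b below 0.025 m or horizontal distance between bottle_1 and cup_c below 0.025 m or horizontal distance between bottle_1 and cup_d below 0.025 m)) or (linear speed of bottle_2 above 0.55 m/s and height (world z) of bottle_2 below 0.08 m and (horizontal distance between bottle_2 and cup_a below 0.025 m or horizontal distance between bottle_2 and cup_b below 0.025 m or horizontal distance between bottle_2 and cup_c below 0.025 m or horizontal distance between bottle_2 and cup_d below 0.025 m)) or (linear speed of bottle_3 above 0.55 m/s and height (world z) of bottle_3 below 0.08 m and (horizontal distance between bottle_3 and cup_a below 0.025 m or horizontal distance between bottle_3 and cup_b below 0.025 m or horizontal distance between bottle_3 and cup_c below 0.025 m or horizontal distance between bottle_3 and cup_d below 0.025 m)) or (linear speed of bottle_4 above 0.55 m/s and height (world z) of bottle_4 below 0.08 m and (horizontal distance between bottle_4 and cup_a below 0.025 m or horizontal distance between bottle_4 and cup_b below 0.025 m or horizontal distance between bottle_4 and cup_c below 0.025 m or horizontal distance between bottle_4 and cup_d below 0.025 m))).
It also fails if it takes over 96 s, if anything falls off the work surface, if the arm or the gripper's body presses on something with over 40 N, if the wrist force passes 120 N, or if a joint passes its speed limit or range.

ROBOT

A 6-joint arm with a two-finger parallel gripper is mounted at the origin on the work surface; the furniture and walls round the work are solid. World frame = base frame: x ahead of the robot, y to its left, z up, the work surface at z = 0. Lengths are in mm, angles in rad, forces in N, time in s.
With the tool pointing down it reaches from about 250 to 800 mm from the base axis. Payload 3.9 kg.
Tool frame: the origin (TCP) lies at the very end of the fingers, on their centre line; the grasp point (between the pads) lies 19 mm behind it; z points along the fingers, y is the line along which they close (so a half turn about z gives the same grasp; the last joint's range is limited). The gripper opens to 85 mm and grips with 20 to 120 N. Pads are 22 mm wide; open, the fingers measure 114 mm over their backs; the gripper's body (76 mm by 85 mm) begins 54 mm behind the grasp point. The pads swing forward as they close: fully open they stand 13 mm farther back than shut.
Start: joints at [-1.291, 0.26, -0.138, 1.173, 0, 1.571], TCP at [144.981, -504.575, 231.304] pointing down, gripper open.
Joint ranges: [-2.78, 2.78], [-0.83, 1.72], [-1.28, 1.37], [-1.9, 2.12], [-1.57, 1.48], [-3.14, 3.14]. Speed limits (rad/s): [2.57, 2.57, 3.14, 3.14, 3.14, 3.14].

INTERFACE

Orientations are given as a 3x3 rotation matrix whose columns are the frame's x, y, z axes.
In Python, from cell import arm gives the robot as it stands.
- The arm moves only by the tool jog_arm, never from a script. Its argument "increments" is text: rows parted by semicolons, each of 5 numbers parted by spaces: the shift along the world's x, y, z scaled (see below), then the turn about the world's z scaled (see below), then the closure, from -1 (fully open) to 1 (shut). A call has 1 to 10 rows; each row shifts and turns the commanded pose from where the row before left it; what a row does not reach is not made up. The controller multiplies each number of a shift by 0.02 m and each number of a turn by 0.12 rad. A row lasts 1/12 s, in which the tool goes at most 41.7 mm and 7.16 degrees, less where a joint would pass 70% of its speed; a pose out of reach is approached as far as the arm can. A call with a number of a shift or a turn outside -1 to 1 is refused whole. A call with a gripper value outside its range is refused whole. The fingers move at their own pace and stop on an object; "newtons" is the grip in N (left out, the last holds). Time passes only in rows, so rows that do not move let the fingers close. It gives the time, the measured TCP pose, the force, the opening and the grip force at its end, in the units of the state.
- arm.sense(): the state, without advancing time (a new reading comes with each control period).
- arm.read_camera(name): name is "scene" or "top" or "wrist"; returns the picture (400x640x3 uint8, blue, green, red); there is no depth.
- arm.camera_info(name): a dict with "fx", "fy", "cx", "cy" (pixels), "rvec" (rotation vector, rad) and "tvec" (3), from world to camera coordinates, as OpenCV has them; the wrist camera has in their place "tool_from_camera" (4x4, takes a point from camera to tool coordinates, whose origin is the TCP and whose axes are the flange's). Camera axes: x right, y down, z forward; pixel columns grow to the right and rows downward; lengths in mm; the calibration is good to about 2 mm. A picture is of the moment at which its call begins: read the wrist's pose just before it. camera_info takes no time and is no camera call.
- arm.hand_in(): hands the job in; it is judged then, once.
The state is a dict: "time": time; "joints": joint angles; "qvel": joint speeds; "tau": joint torques, N m; "ee_pos": TCP position; "eef_rot": TCP orientation; "force": force on the tool from outside, world axes, zero at the start; "wrist_torque": the same for the moment, N m; "width": finger opening in mm; "grasp_force": force on a finger pad.
Only numpy, scipy, OpenCV 4.12 (cv2) and the standard library are available. Lean on these libraries where they do the work, as an engineer would, in place of code of your own. Each camera call takes 0.05 s, during which the arm holds its last target. There are 200 camera calls.

## Working session

There is one attempt and no reset: what is moved stays moved. The work goes in short steps, Python scripts to look and compute and a tool call to move; the robot and the scene stay as the last step left them, time stands still between calls to the robot, and variables do not carry over. Pictures are saved under pics/ and viewed, at most 17 in all, crops included, and the job is handed in when it is done.

Besides the shell and the picture viewer there is one more tool, called as a command line: name --argument value ..., lists and objects as JSON in quotes. jog_arm: Moves the arm, as the interface text tells. Its arguments: {"type":"object","properties":{"increments":{"type":"string"},"newtons":{"type":"number"}},"required":["increments"]}

```bash
mkdir -p pics; ls; python3 - <<'E'
from cell import arm
import cv2
for n in("scene","top"):
    cv2.imwrite(f"pics/{n}0.png",arm.read_camera(n)); print(n,arm.camera_info(n))
print(arm.camera_info("wrist")); print(arm.sense())
E
```

```text
pics
scene {'fx': 439.5798664098857, 'fy': 439.5798664098857, 'cx': 319.5428500475987, 'cy': 196.0826859332774, 'rvec': array([ 0.6714036 , -2.42870751,  1.43284723]), 'tvec': array([ 405.5057481 ,  167.81846816, 1118.64362142])}
top {'fx': 418.26116668905945, 'fy': 418.26116668905945, 'cx': 318.93240777026574, 'cy': 199.28460339526265, 'rvec': array([ 1.99341559, -1.9419723 ,  0.42553862]), 'tvec': array([  85.20528331,  437.4309064 , 1330.97856384])}
{'fx': 318.1774408778851, 'fy': 318.1774408778851, 'cx': 318.65999304170737, 'cy': 202.99879512525803, 'tool_from_camera': array([[ 4.97818529e-04, -9.44243325e-01, -3.29248077e-01,
         8.55330246e+01],
       [ 9.99999190e-01,  8.55759756e-04, -9.42229684e-04,
         2.34274127e-01],
       [ 1.17145134e-03, -3.29247341e-01,  9.44242986e-01,
        -1.42452136e+02],
       [ 0.00000000e+00,  0.00000000e+00,  0.00000000e+00,
         1.00000000e+00]])}
{'time': 0.1, 'joints': array([-1.29096438e+00,  2.60625664e-01, -1.39247179e-01,  1.17270992e+00,
        1.75127545e-05,  1.57076981e+00]), 'qvel': array([ 4.95557304e-04, -8.83120267e-04,  2.03082103e-03, -5.85415569e-05,
       -2.29866564e-03,  5.90984330e-04]), 'tau': array([ 5.86905171e-04, -4.06509089e+01,  2.54527241e+01,  1.01226044e-02,
        1.34347488e-04,  7.66858449e-06]), 'ee_pos': array([ 144.83605344, -503.98097275,  230.5416051 ]), 'eef_rot': array([[ 9.61094552e-01,  2.76219180e-01, -4.76571738e-04],
       [ 2.76219591e-01, -9.61093010e-01,  1.72178434e-03],
       [ 1.75600927e-05, -1.78643600e-03, -9.99998404e-01]]), 'force': array([-0.48941374,  0.31964561, -0.69252907]), 'wrist_torque': array([-0.01015739,  0.0437989 ,  0.02025306]), 'grasp_force': 0.0, 'width': 85.14161378804671}
```

View pics/top0.png

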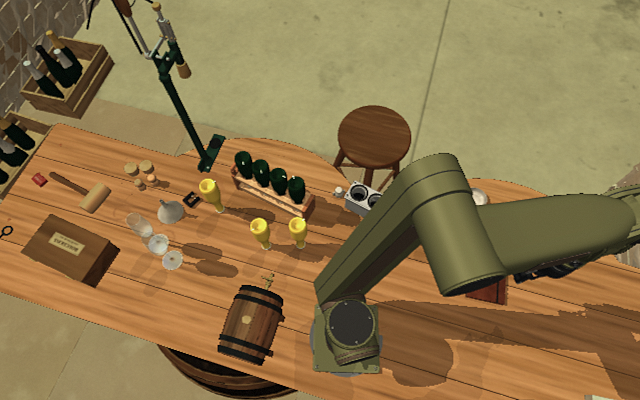

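View pics/scene0.png

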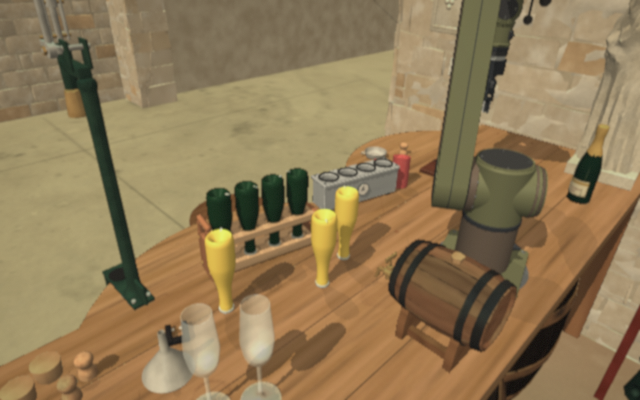

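```bash
cat > h.py <<'E'
import numpy as np, cv2
from cell import arm
def cam(n,s=None):
    c=arm.camera_info(n); K=np.array([[c['fx'],0,c['cx']],[0,c['fy'],c['cy']],[0,0,1]])
    if n=='wrist':
        T=np.eye(4); T[:3,:3]=s['eef_rot']; T[:3,3]=s['ee_pos']; T=T@c['tool_from_camera']
        R=T[:3,:3].T; return K,R,-R@T[:3,3]
    return K,cv2.Rodrigues(c['rvec'])[0],c['tvec']
def ray(C,uv,z):
    K,R,t=C; o=-R.T@t; d=R.T@np.linalg.inv(K)@[uv[0],uv[1],1]; return o+d*(z-o[2])/d[2]
def proj(C,p):
    K,R,t=C; q=K@(R@np.asarray(p,float)+t); return q[:2]/q[2]
E
python3 - <<'E'
from h import *
a=cv2.imread('pics/scene0.png'); cv2.imwrite('pics/s0c.png',cv2.resize(a[130:330,190:430],None,fx=3.3,fy=3,interpolation=cv2.INTER_CUBIC)[:600])
S,T=cam('scene'),cam('top')
for k,uv,z in[('candle',(403,188),0),('cup near',(329,176),104),('cup far',(384,167),104),('by1',(225,309),0),('by2',(322,284),0),('by3',(344,258),0)]: print(k,ray(S,uv,z).round())
for k,uv,z in[('b1',(243,157),210),('b4',(295,183),210),('rack L',(232,200),0),('rackR',(309,214),100),('y1',(219,211),0),('y2',(263,248),0),('y3',(301,247),0),('y1t',(208,186),190),('stopper',(339,192),20)]: print(k,ray(T,uv,z).round())
E
```

```text
candle [ 308. -275.    0.]
cup near [460. -36. 104.]
cup far [ 348. -182.  104.]
by1 [436. 464.   0.]
by2 [298. 283.   0.]
by3 [300. 167.   0.]
b1 [531. 348. 210.]
b4 [438. 172. 210.]
rack L [472. 420.  -0.]
rackR [379. 128. 100.]
y1 [427. 462.   0.]
y2 [289. 289.   0.]
y3 [296. 157.  -0.]
y1t [431. 455. 190.]
stopper [504.  26.  20.]
```

View pics/s0c.png

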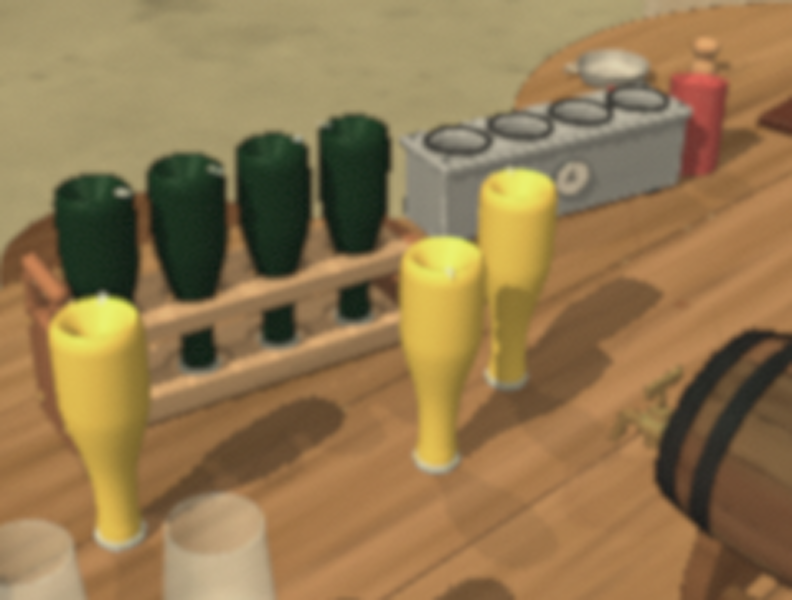

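jog_arm --increments "0 0 1 0 -1;0 0 1 0 -1;0 0 1 0 -1;0.6 1 1 0.6 -1;0.6 1 1 0.6 -1;0.6 1 1 0.6 -1;0.6 1 1 0.6 -1;0.6 1 1 0.6 -1;0.6 1 0.5 0.6 -1;0.6 1 0 0.6 -1"

```text
time: 0.93
ee_pos: [229.9, -364.3, 403.5]
eef_rot: [[0.706, 0.708, 0.002], [0.708, -0.706, -0.003], [-0.001, 0.004, -1.0]]
force: [-0.4, -0.7, -0.4]
width: 85.3
grasp_force: 0.0
```

jog_arm --increments "0.6 1 0 0.5 -1;0.6 1 0 0.5 -1;0.6 1 0 0.5 -1;0.6 1 0 0 -1;0.6 1 0 0 -1;0.6 1 0 0 -1;0.6 1 0 0 -1;0.6 1 0 0 -1;0 0 0 0 -1;0 0 0 0 -1"

```text
time: 1.77
ee_pos: [325.1, -203.8, 401.0]
eef_rot: [[0.568, 0.823, -0.001], [0.823, -0.568, 0.0], [-0.0, -0.001, -1.0]]
force: [-0.1, -0.6, 0.0]
width: 85.4
grasp_force: 0.0
```

```bash
python3 - <<'E'
from h import *
s=arm.sense(); w=arm.read_camera('wrist'); cv2.imwrite('pics/w1.png',w); np.save('w1.npy',s,allow_pickle=True)
print(s['ee_pos'],s['eef_rot'][:,0],s['joints'])
E
```

```text
[ 325.13703091 -203.8225429   401.04284638] [ 5.68136176e-01  8.22934477e-01 -3.64999896e-04] [-5.59671482e-01 -4.26028241e-03 -1.37173259e-02  1.56201171e+00
 -3.35374080e-04  1.61536435e+00]
```

View pics/w1.png

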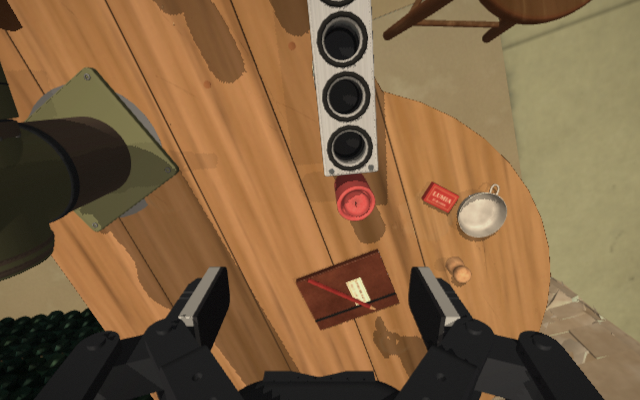

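```bash
python3 - <<'E'
from h import *
s=np.load('w1.npy',allow_pickle=True).item(); C=cam('wrist',s)
for k,uv,z in[('far',(349.5,148),104),('2',(346.5,97),104),('3',(342.5,40),104),('candle',(356,201),114)]: print(k,ray(C,uv,z).round(1))
E
```

```text
far [ 367.3 -217.5  104. ]
2 [ 400.2 -159.1  104. ]
3 [ 432.6 -100.   104. ]
candle [ 334.2 -284.4  114. ]
```

jog_arm --increments "0.7 1 0 0 -1;0.7 1 0 0 -1;0.7 1 0 0 -1;0.7 1 0 0 -1;0.7 1 0 0 -1;0.7 1 0 0 -1;0 0 0 0 -1;0 0 0 0 -1"

```text
time: 2.48
ee_pos: [409.1, -84.9, 400.9]
eef_rot: [[0.57, 0.822, -0.001], [0.822, -0.57, -0.0], [-0.001, -0.001, -1.0]]
force: [-0.1, -0.2, 0.3]
width: 85.5
grasp_force: 0.0
```

```bash
python3 - <<'E'
from h import *
s=arm.sense(); w=arm.read_camera('wrist'); cv2.imwrite('pics/w2.png',w); np.save('w2.npy',s,allow_pickle=True)
print(s['ee_pos'],s['eef_rot'][:,0],s['joints'])
E
```

```text
[409.14339599 -84.89067454 400.87323994] [ 0.56975527  0.8218138  -0.00100737] [-2.04091881e-01  5.64189793e-02  4.88447785e-02  1.56429568e+00
 -6.38116192e-04  1.97291354e+00]
```

View pics/w2.png

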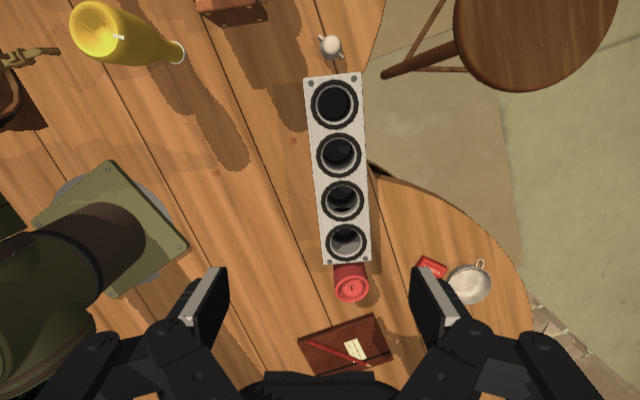

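```bash
python3 - <<'E'
from h import *
P=[]
for n,pts in(('w1',[(350,148),(347,97),(343,40)]),('w2',[(346.5,242),(343,200),(339,154),(334,103)])):
    im=cv2.imread(f'pics/{n}.png'); s=np.load(n+'.npy',allow_pickle=True).item(); C=cam('wrist',s)
    g=cv2.cvtColor(im,cv2.COLOR_BGR2GRAY); m=np.uint8(g<125)*255
    cs,_=cv2.findContours(m,cv2.RETR_LIST,cv2.CHAIN_APPROX_NONE)
    for i,p in enumerate(pts):
        for c in cs:
            if len(c)<40:continue
            e=cv2.fitEllipse(c)
            if np.hypot(e[0][0]-p[0],e[0][1]-p[1])<6 and 35<max(e[1])<65: print(n,i,np.round(e[0],1),np.round(e[1],1),ray(C,e[0],104).round(1))
E
```

```text
w1 0 [349.3 147.6] [34.6 35.7] [ 367.3 -216.8  104. ]
w1 0 [349.4 147.7] [44.7 45.8] [ 367.4 -217.1  104. ]
w1 1 [346.2  97. ] [35.3 38.5] [ 399.8 -158.9  104. ]
w1 1 [345.8  96.2] [47.5 50.3] [ 399.9 -157.8  104. ]
w1 2 [342.1  40. ] [37.8 42.4] [432.2 -99.7 104. ]
w1 2 [341.9  39.1] [50.4 56.3] [432.5 -98.6 104. ]
w2 1 [342.  200.6] [40.3 42.7] [ 400.5 -157.   104. ]
w2 2 [338.3 154.9] [44.1 45.1] [433.1 -97.9 104. ]
w2 3 [333.9 104.2] [36.4 38.8] [465.5 -38.6 104. ]
w2 3 [334.  104.2] [47.3 49.4] [465.6 -38.6 104. ]
```

jog_arm --increments "-0.1 1 0 0.3 -1;-0.1 1 0 0.3 -1;-0.1 1 0 0.3 -1;-0.1 1 0 0.3 -1;-0.1 1 0 0 -1;-0.1 1 0 0 -1;-0.1 1 0 0 -1;-0.1 1 0 0 -1;0 0 0 0 -1;0 0 0 0 -1"

```text
time: 3.37
ee_pos: [392.7, 74.5, 401.4]
eef_rot: [[0.447, 0.895, 0.0], [0.895, -0.447, -0.001], [-0.001, 0.0, -1.0]]
force: [-0.1, -0.5, 0.3]
width: 85.5
grasp_force: 0.0
```

```bash
python3 - <<'E'
from h import *
s=arm.sense(); w=arm.read_camera('wrist'); cv2.imwrite('pics/w3.png',w); np.save('w3.npy',s,allow_pickle=True)
print(s['ee_pos'],s['eef_rot'][:,0],s['joints'])
E
```

```text
[392.72760546  74.54611461 401.39276195] [ 4.46714833e-01  8.94676081e-01 -7.54040603e-04] [ 1.88293339e-01  2.36207411e-02  1.54653549e-02  1.56272493e+00
 -8.84149438e-04  2.22217972e+00]
```

View pics/w3.png

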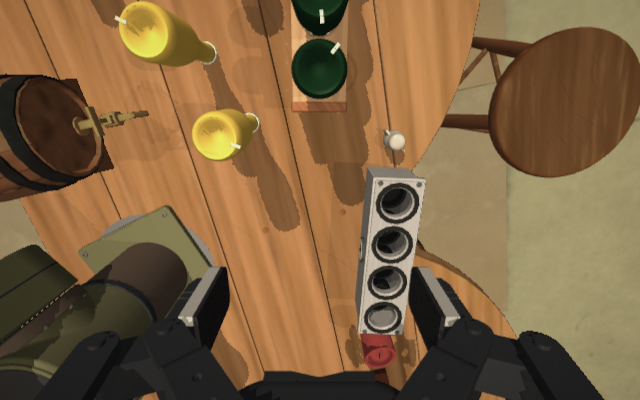

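jog_arm --increments "0.4 1 0 0 -1;0.4 1 0 0 -1;0.4 1 0 0 -1;0.4 1 0 0 -1;0.4 1 0 0 -1;0.4 1 0 0 -1;0 0 0 0 -1;0 0 0 0 -1"

```text
time: 4.08
ee_pos: [441.6, 194.5, 400.8]
eef_rot: [[0.447, 0.894, -0.001], [0.894, -0.447, -0.001], [-0.001, -0.0, -1.0]]
force: [-0.4, -0.2, -0.6]
width: 85.2
grasp_force: 0.0
```

```bash
python3 - <<'E'
from h import *
s=arm.sense(); w=arm.read_camera('wrist'); cv2.imwrite('pics/w4.png',w); np.save('w4.npy',s,allow_pickle=True)
print(s['ee_pos'],s['eef_rot'][:,0],s['joints'])
E
```

```text
[441.62865928 194.51245771 400.79785656] [ 0.44734278  0.89436149 -0.00139854] [ 4.15344966e-01  1.73586337e-01  1.85573793e-01  1.58401763e+00
 -7.02786790e-04  2.44993443e+00]
```

View pics/w4.png

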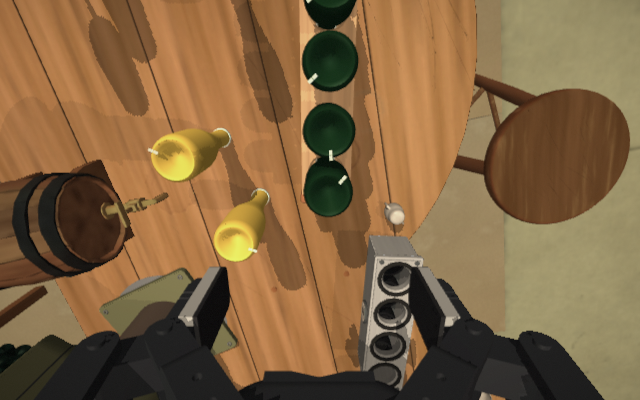

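jog_arm --increments "0.5 1 0 0 -1;0.5 1 0 0 -1;0.5 1 0 0 -1;0.5 1 0 0 -1;0.5 1 0 -0.2 -1;0 0 0 0 -1;0 0 0 0 -1"

```text
time: 4.72
ee_pos: [491.4, 294.4, 400.9]
eef_rot: [[0.469, 0.883, -0.001], [0.883, -0.469, -0.001], [-0.001, -0.0, -1.0]]
force: [-0.2, -0.2, 0.8]
width: 85.4
grasp_force: 0.0
```

```bash
python3 - <<'E'
from h import *
s=arm.sense(); w=arm.read_camera('wrist'); cv2.imwrite('pics/w5.png',w); np.save('w5.npy',s,allow_pickle=True)
print(s['ee_pos'],s['eef_rot'][:,0],s['joints'])
for n in('w4','w5'):
    im=cv2.imread(f'pics/{n}.png'); C=cam('wrist',np.load(n+'.npy',allow_pickle=True).item())
    h=cv2.cvtColor(im,cv2.COLOR_BGR2HSV); m=cv2.inRange(h,(45,100,20),(90,255,140)); m[:, :250]=0; m[:,420:]=0
    cv2.imwrite(f'pics/m{n}.png',m)
    k,l,st,ce=cv2.connectedComponentsWithStats(m)
    for i in range(1,k):
        if st[i,4]>300: print(n,st[i],ce[i].round(1))
E
```

```text
[491.40278456 294.42691141 400.85276042] [ 0.46852611  0.88344847 -0.00144621] [ 5.40146799e-01  3.48125093e-01  4.26890027e-01  1.65087479e+00
 -6.22455334e-04  2.59856590e+00]
w4 [311   0  43  16 453] [331.    5.4]
w4 [ 303   31   55   60 2509] [330.1  59.9]
w4 [ 304  103   51   55 2096] [328.6 129.5]
w4 [ 304  161   48   55 1942] [327.1 189.7]
w5 [ 302   79   53   55 2183] [328.4 105.4]
w5 [ 305  139   49  160 5839] [328.8 217.8]
```

View pics/w5.png

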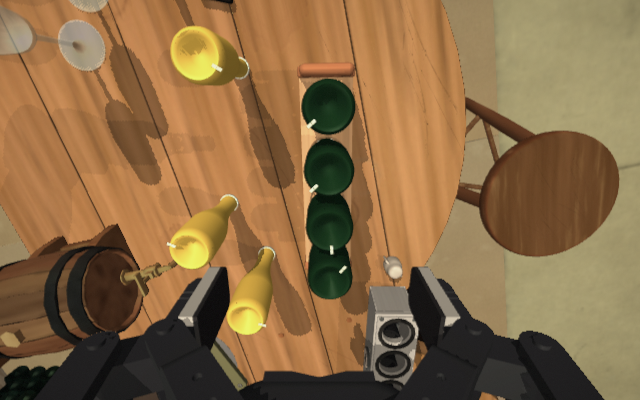

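```bash
python3 - <<'E'
from h import *
P={}
for n,uv,k in(('w5',(328.5,106.3),1),('w4',(330.5,60.7),2),('w4',(329,130.3),3)):
    C=cam('wrist',np.load(n+'.npy',allow_pickle=True).item()); P[k]=ray(C,uv,210); print(k,P[k].round(1))
im=cv2.imread('pics/w3.png'); h=cv2.cvtColor(im,cv2.COLOR_BGR2HSV); m=cv2.inRange(h,(45,100,20),(90,255,140)); m[:,:250]=0;m[:,420:]=0
for c in cv2.findContours(m,0,2)[0]:
    if cv2.contourArea(c)>300: 
        b=cv2.boundingRect(c); print(b, ray(cam('wrist',np.load('w3.npy',allow_pickle=True).item()),(b[0]+b[2]/2,b[1]+b[3]/2),210).round(1))
C=cam('wrist',np.load('w5.npy',allow_pickle=True).item())
for z in(100,150): print(z,ray(C,(327,70),z).round(1),ray(C,(300,70),z)-ray(C,(355,70),z))
C=cam('wrist',np.load('w3.npy',allow_pickle=True).item()); print(ray(C,(319,106),102).round(1))
E
```

```text
1 [533.9 353.1 210. ]
2 [502.8 291.  210. ]
3 [472.8 232.7 210. ]
(292, 39, 55, 59) [441.5 169.7 210. ]
(292, 0, 55, 24) [462.8 212.6 210. ]
100 [553.4 388.3 100. ] [-62.56636395  33.14702233   0.        ]
150 [551.  386.2 150. ] [-55.50758645  29.40735391   0.        ]
[423.7 135.  102. ]
```

```bash
python3 - <<'E'
from h import *
S=cam('scene')
f=lambda p:((proj(S,p)-[190,130])*[3.3,3]).round()
for z in(102,150):
    print(z,[f((x,y,z)) for x,y in((522,412),(588,378),(387,145),(453,111))])
E
```

```text
102 [array([ 57., 348.]), array([ 20., 300.]), array([428., 241.]), array([379., 204.])]
150 [array([ 49., 294.]), array([ 12., 248.]), array([430., 192.]), array([379., 157.])]
```

jog_arm --increments "0.7 1 0 0.1 -1;0.7 1 -0.5 0.1 -1;0.7 0.95 -1 0 -1;0 0 -1 0 -1;0 0 -1 0 -1;0 0 -1 0 -1;0 0 -1 0 -1;0 0 0 0 -1;0 0 0 0 -1" --newtons 60

```text
time: 5.52
ee_pos: [532.2, 352.5, 291.3]
eef_rot: [[0.448, 0.894, -0.002], [0.894, -0.448, -0.002], [-0.002, -0.001, -1.0]]
force: [-0.1, -0.1, 0.6]
width: 85.7
grasp_force: 0.0
```

jog_arm --increments "0.1 0 -1 0 -1;0 0 -1 0 -1;0 0 -1 0 -1;0 0 -1 0 -1;0 0 -1 0 -1;0 0 -0.8 0 -1;0 0 -0.5 0 -1;0 0 -0.4 0 -1;0 0 0 0 -1;0 0 0 0 -1"

```text
time: 6.35
ee_pos: [535.6, 354.5, 158.4]
eef_rot: [[0.447, 0.895, 0.001], [0.895, -0.447, 0.001], [0.001, 0.001, -1.0]]
force: [-0.3, -0.2, 1.0]
width: 85.7
grasp_force: 0.0
```

jog_arm --increments "0 0 0 0 0.2;0 0 0 0 0.6;0 0 0 0 1;0 0 0 0 1;0 0 0 0 1;0 0 0 0 1;0 0 0 0 1;0 0 0 0 1"

```text
time: 7.02
ee_pos: [535.7, 355.2, 158.9]
eef_rot: [[0.446, 0.895, 0.002], [0.895, -0.446, 0.002], [0.003, 0.001, -1.0]]
force: [-0.9, 0.4, 6.3]
width: 55.3
grasp_force: 64.2
```

jog_arm --increments "0 0 0.3 0 1;0 0 0.6 0 1;0 0 1 0 1;0 0 1 0 1;0 0 1 0 1;0 0 1 0 1;0 0 1 0 1;0 0 1 0 1;0 0 1 0 1;0 0 1 0 1"

```text
time: 7.85
ee_pos: [534.4, 353.9, 335.3]
eef_rot: [[0.447, 0.895, -0.002], [0.895, -0.447, -0.002], [-0.003, -0.001, -1.0]]
force: [-0.0, 0.0, -4.0]
width: 55.0
grasp_force: 64.4
```

jog_arm --increments "0 0 1 0 1;0 0 1 0 1;0 0 0.6 0 1;-0.3 -0.4 0 0 1;-0.5 -0.8 0 0 1;-0.5 -1 0 0 1;-0.5 -1 0 0 1;-0.5 -1 0 0 1;-0.5 -1 0 0 1;-0.5 -1 0 0 1"

```text
time: 8.68
ee_pos: [467.8, 229.1, 386.5]
eef_rot: [[0.446, 0.895, -0.002], [0.895, -0.446, -0.001], [-0.002, -0.001, -1.0]]
force: [0.9, 0.2, -2.7]
width: 55.3
grasp_force: 64.5
```

jog_arm --increments "-0.2 -1 0 -0.1 1;-0.2 -1 0 -0.1 1;-0.2 -1 0 -0.1 1;-0.2 -1 0 0 1;-0.2 -1 0 0 1;-0.2 -1 0 0 1;-0.2 -1 0 0 1;-0.2 -1 0 0 1;-0.2 -1 0 0 1;-0.2 -1 0 0 1"

```text
time: 9.52
ee_pos: [427.9, 29.3, 386.7]
eef_rot: [[0.478, 0.878, -0.002], [0.878, -0.478, -0.0], [-0.001, -0.002, -1.0]]
force: [0.2, 0.4, -3.2]
width: 55.1
grasp_force: 64.5
```

jog_arm --increments "-0.2 -1 0 0 1;-0.2 -1 0 0 1;-0.2 -1 0 0 1;-0.2 -1 0 0 1;-0.2 -1 0 0 1;-0.2 -1 0 0 1;-0.2 -1 0 0 1;-0.2 -1 0 0 1;0 0 0 0 1;0 0 0 0 1"

```text
time: 10.35
ee_pos: [396.2, -130.0, 386.8]
eef_rot: [[0.481, 0.877, -0.002], [0.877, -0.481, 0.001], [-0.0, -0.002, -1.0]]
force: [0.6, 0.7, -4.4]
width: 55.1
grasp_force: 64.6
```

jog_arm --increments "-0.3 -1 0 0 1;-0.3 -1 0 0 1;-0.3 -1 -0.5 0 1;-0.3 -1 -1 0 1;-0.15 -0.2 -1 0 1;0 0 -1 0 1;0 0 -1 0 1;0 0 -0.8 0 1;0 0 0 0 1;0 0 0 0 1"

```text
time: 11.18
ee_pos: [369.3, -212.4, 280.7]
eef_rot: [[0.478, 0.879, -0.002], [0.879, -0.478, 0.002], [0.0, -0.003, -1.0]]
force: [-0.7, -0.2, -4.0]
width: 54.6
grasp_force: 65.1
```

```bash
python3 - <<'E'
from h import *
s=arm.sense(); print(s['ee_pos'])
a=arm.read_camera('wrist'); b=arm.read_camera('scene')
b=cv2.resize(b[100:260,290:470],None,fx=2.5,fy=2.5,interpolation=cv2.INTER_CUBIC)
cv2.imwrite('pics/c1.png',np.hstack([cv2.resize(a,(350,219))[:, :],np.zeros((219,0,3),np.uint8)]) if 0 else np.vstack([b, ]))
cv2.imwrite('pics/c1.png',np.hstack([b,cv2.resize(a[:,200:480],(280,400))]))
E
```

```text
[ 369.34681037 -212.40054711  280.67401764]
```

View pics/c1.png

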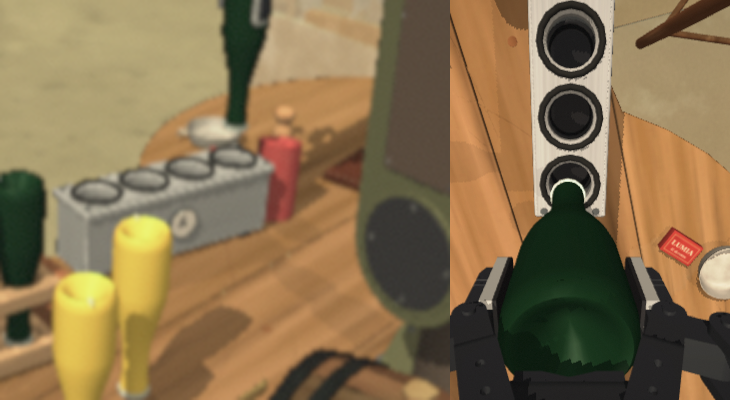

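```bash
python3 - <<'E'
from h import *
s=arm.sense(); C=cam('wrist',s)
a=arm.read_camera('wrist'); cv2.imwrite('pics/c2.png',cv2.resize(a[150:260,260:380],None,fx=5,fy=5,interpolation=cv2.INTER_CUBIC))
d=np.array([.483,.875,0])
p=np.array([367.3,-216.6,142]); print(proj(C,p),proj(C,p+d*16.5),proj(C,np.r_[s['ee_pos'][:2],142]+d*16.5),proj(C,p-[0,0,38]))
E
```

```text
[316.53473381 194.20140915] [316.61642528 177.01263001] [318.21907537 172.3010468 ] [316.75197536 183.21126074]
```

View pics/c2.png

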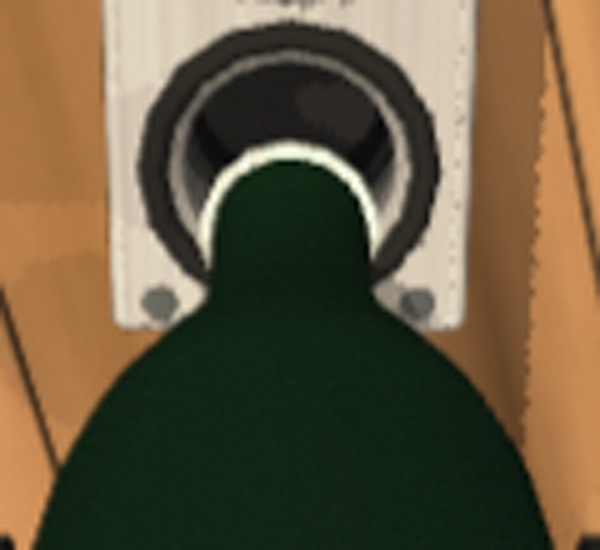

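jog_arm --increments "0.03 0.07 -0.5 0 1;0 0 -0.6 0 1;0 0 -0.6 0 1;0 0 -0.6 0 1;0 0 -0.6 0 1;0 0 -0.6 0 1;0 0 -0.6 0 1;0 0 -0.5 0 1;0 0 -0.4 0 1;0 0 0 0 1"

```text
time: 12.17
ee_pos: [370.4, -211.9, 180.7]
eef_rot: [[0.478, 0.878, -0.001], [0.878, -0.478, 0.001], [0.0, -0.001, -1.0]]
force: [-0.3, 0.1, -5.0]
width: 55.2
grasp_force: 65.2
```

jog_arm --increments "0 0 -0.4 0 1;0 0 -0.3 0 1;0 0 -0.2 0 1;0 0 -0.1 0 1;0 0 -0.1 0 1;0 0 0 0 1;0 0 0 0 1"

```text
time: 12.75
ee_pos: [370.7, -212.2, 159.4]
eef_rot: [[0.479, 0.878, 0.0], [0.878, -0.479, -0.0], [0.0, 0.0, -1.0]]
force: [-0.3, -0.0, -4.9]
width: 55.0
grasp_force: 65.4
```

jog_arm --increments "0 0 -0.1 0 1;0 0 -0.1 0 1;0 0 0 0 1"

```text
time: 13.0
ee_pos: [371.1, -212.5, 158.8]
eef_rot: [[0.479, 0.878, 0.002], [0.878, -0.479, -0.002], [-0.0, 0.003, -1.0]]
force: [-6.3, 3.0, 23.1]
width: 55.3
grasp_force: 68.3
```

Seated (upward force). Release gently and rise.

jog_arm --increments "0 0 0.1 0 1;0 0 0 0 0.5;0 0 0 0 0;0 0 0 0 -0.5;0 0 0 0 -1;0 0 0 0 -1;0 0 0 0 -1;0 0 0 0 -1"

```text
time: 13.67
ee_pos: [370.6, -212.2, 157.1]
eef_rot: [[0.479, 0.878, -0.0], [0.878, -0.479, 0.0], [-0.0, -0.0, -1.0]]
force: [0.8, -0.1, 0.5]
width: 85.2
grasp_force: 0.0
```

jog_arm --increments "0 0 0.5 0 -1;0 0 1 0 -1;0 0 1 0 -1;0 0 1 0 -1;0 0 1 0 -1;0 0 1 0 -1;0 0 1 0 -1;0 0 1 0 -1;0 0 0.5 0 -1;0 0 0 0 -1"

```text
time: 14.5
ee_pos: [371.9, -212.9, 319.5]
eef_rot: [[0.479, 0.878, 0.004], [0.878, -0.479, -0.002], [-0.0, 0.005, -1.0]]
force: [-0.5, 0.7, -0.1]
width: 85.3
grasp_force: 0.0
```

```bash
python3 - <<'E'
from h import *
s=arm.sense(); C=cam('wrist',s); print(s['ee_pos'])
S=cam('scene'); print(proj(S,(367,-216.6,210)))
a=arm.read_camera('wrist'); b=arm.read_camera('scene')
b=cv2.resize(b[90:250,290:470],None,fx=2.5,fy=2.5,interpolation=cv2.INTER_CUBIC)
cv2.imwrite('pics/c3.png',np.hstack([b,cv2.resize(a[:,180:500],(320,400))]))
E
```

```text
[ 371.89410779 -212.90556937  319.54070537]
[385.84757796 129.88469869]
```

View pics/c3.png

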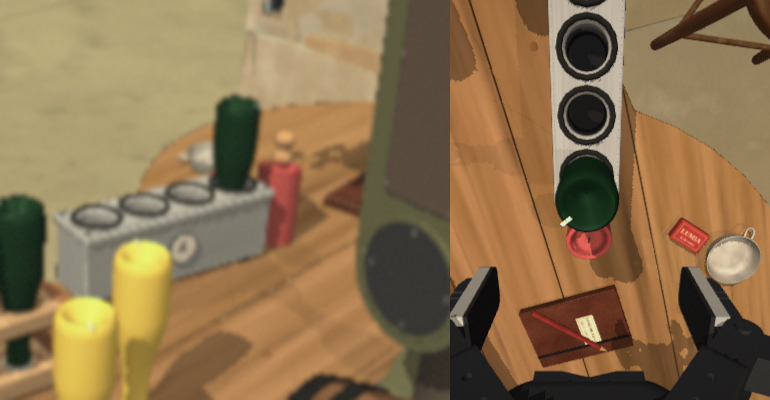

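jog_arm --increments "0.25 1 0 0.1 -1;0.25 1 0 0.1 -1;0.25 1 0 0.1 -1;0.25 1 0 0 -1;0.25 1 0 0 -1;0.25 1 0 0 -1;0.25 1 0 0 -1;0.25 1 0 0 -1;0.25 1 0 0 -1;0.25 1 0 0 -1"

```text
time: 15.43
ee_pos: [419.9, -11.1, 315.8]
eef_rot: [[0.447, 0.895, -0.003], [0.895, -0.447, 0.0], [-0.001, -0.002, -1.0]]
force: [1.0, 0.2, -0.0]
width: 85.7
grasp_force: 0.0
```

jog_arm --increments "0.25 1 0 0 -1;0.25 1 0 0 -1;0.25 1 0 0 -1;0.25 1 0 0 -1;0.25 1 0 0 -1;0.25 1 0 0 -1;0.25 1 0 0 -1;0.25 1 0 0 -1;0.25 1 0 0 -1;0.25 1 0 0 -1"

```text
time: 16.27
ee_pos: [470.0, 188.6, 315.6]
eef_rot: [[0.447, 0.895, -0.003], [0.895, -0.447, -0.001], [-0.002, -0.002, -1.0]]
force: [1.0, 0.4, 0.3]
width: 85.3
grasp_force: 0.0
```

jog_arm --increments "0.25 1 0 0 -1;0.25 1 0 0 -1;0.25 1 0 0 -1;0.25 1 0 0 -1;0 0 0 0 -1;0 0 0 0 -1"

```text
time: 16.77
ee_pos: [490.0, 268.3, 315.3]
eef_rot: [[0.445, 0.895, -0.003], [0.895, -0.445, -0.002], [-0.003, -0.002, -1.0]]
force: [-0.7, -0.1, -0.0]
width: 85.3
grasp_force: 0.0
```

jog_arm --increments "0.35 0.6 0 0 -1;0.35 0.6 -0.5 0 -1;0 0 -1 0 -1;0 0 -1 0 -1;0 0 -1 0 -1;0 0 -1 0 -1;0 0 -1 0 -1;0 0 -1 0 -1;0 0 -0.8 0 -1;0 0 -0.5 0 -1"

```text
time: 17.6
ee_pos: [503.0, 290.5, 158.1]
eef_rot: [[0.447, 0.894, -0.004], [0.894, -0.447, -0.002], [-0.004, -0.002, -1.0]]
force: [0.7, -0.4, -0.3]
width: 85.4
grasp_force: 0.0
```

jog_arm --increments "0 0 0 0 -1;0 0 0 0 0.2;0 0 0 0 0.6;0 0 0 0 1;0 0 0 0 1;0 0 0 0 1;0 0 0 0 1;0 0 0 0 1"

```text
time: 18.27
ee_pos: [505.4, 292.5, 162.9]
eef_rot: [[0.447, 0.895, 0.003], [0.895, -0.447, 0.002], [0.003, 0.001, -1.0]]
force: [-1.1, -0.4, 6.6]
width: 54.8
grasp_force: 64.3
```

jog_arm --increments "0 0 0.3 0 1;0 0 0.6 0 1;0 0 1 0 1;0 0 1 0 1;0 0 1 0 1;0 0 1 0 1;0 0 1 0 1;0 0 1 0 1;0 0 1 0 1;0 0 1 0 1"

```text
time: 19.1
ee_pos: [504.1, 291.3, 339.6]
eef_rot: [[0.447, 0.895, -0.002], [0.895, -0.447, -0.001], [-0.002, -0.001, -1.0]]
force: [0.0, 0.7, -4.3]
width: 55.1
grasp_force: 64.3
```

jog_arm --increments "0 0 1 0 1;0 0 1 0 1;0 0 0.2 0 1;-0.1 -0.4 0 0 1;-0.2 -0.8 0 0 1;-0.22 -1 0 0 1;-0.22 -1 0 0 1;-0.22 -1 0 0 1;-0.22 -1 0 0 1;-0.22 -1 0 0 1"

```text
time: 19.93
ee_pos: [475.1, 166.0, 381.1]
eef_rot: [[0.447, 0.895, -0.004], [0.895, -0.447, -0.002], [-0.003, -0.002, -1.0]]
force: [-0.4, -1.1, -3.5]
width: 55.0
grasp_force: 64.3
```

jog_arm --increments "-0.22 -1 0 -0.1 1;-0.22 -1 0 -0.1 1;-0.22 -1 0 -0.1 1;-0.22 -1 0 0 1;-0.22 -1 0 0 1;-0.22 -1 0 0 1;-0.22 -1 0 0 1;-0.22 -1 0 0 1;-0.22 -1 0 0 1;-0.22 -1 0 0 1"

```text
time: 20.77
ee_pos: [430.7, -33.5, 381.3]
eef_rot: [[0.479, 0.878, -0.004], [0.878, -0.479, -0.0], [-0.002, -0.003, -1.0]]
force: [1.0, -0.1, -3.3]
width: 55.0
grasp_force: 64.3
```

jog_arm --increments "-0.22 -1 0 0 1;-0.22 -1 0 0 1;-0.22 -1 0 0 1;-0.22 -1 0 0 1;0 0 0 0 1;0 0 0 0 1"

```text
time: 21.27
ee_pos: [413.5, -112.8, 381.6]
eef_rot: [[0.481, 0.877, -0.003], [0.877, -0.481, 0.001], [-0.001, -0.003, -1.0]]
force: [-0.7, 0.3, -3.7]
width: 55.6
grasp_force: 64.3
```

jog_arm --increments "-0.2 -0.8 0 0 1;-0.2 -0.8 -0.3 0 1;-0.15 -0.53 -1 0 1;0 0 -1 0 1;0 0 -1 0 1;0 0 -1 0 1;0 0 -0.6 0 1;0 0 0 0 1;0 0 0 0 1;0 0 0 0 1"

```text
time: 22.1
ee_pos: [404.2, -154.4, 285.7]
eef_rot: [[0.478, 0.878, 0.0], [0.878, -0.478, -0.0], [0.0, 0.0, -1.0]]
force: [0.3, -0.5, -2.9]
width: 55.1
grasp_force: 64.6
```

```bash
cat > chk.py <<'E'
from h import *
import sys
cup=np.array(eval(sys.argv[1]),float); zc=float(sys.argv[2]) # TCP z at grasp in rack
s=arm.sense(); C=cam('wrist',s); a=arm.read_camera('wrist')
z=20+s['ee_pos'][2]-zc; d=np.array([.483,.875,0]); p=np.r_[cup,z]
print(s['ee_pos'],'cap far edge pred',proj(C,p+d*16.5),'cup pred',proj(C,np.r_[cup,104]))
x0,y0=260,120
cv2.imwrite(sys.argv[3],cv2.resize(a[y0:y0+120,x0:x0+120],None,fx=5,fy=5,interpolation=cv2.INTER_CUBIC))
E
python3 chk.py "(400.1,-157.4)" 162 pics/d2.png
```

```text
[ 404.1895192  -154.40086503  285.73590156] cap far edge pred [316.01323064 176.74736359] cup pred [316.27002589 182.50923022]
```

View pics/d2.png

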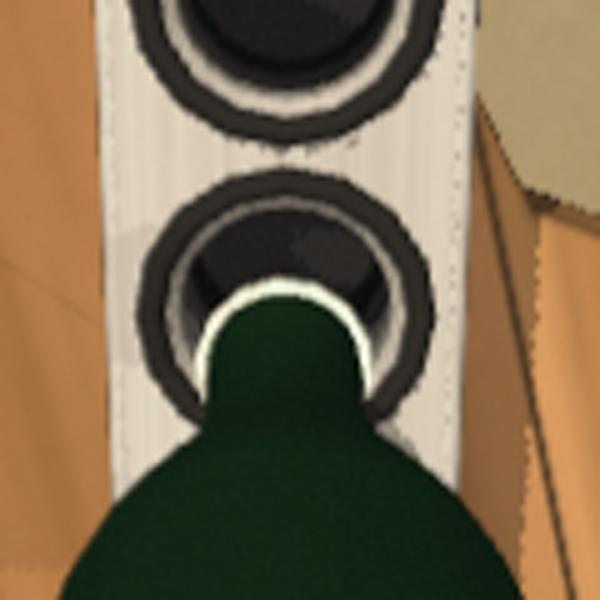

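jog_arm --increments "0 0 -0.5 0 1;0 0 -0.7 0 1;0 0 -0.7 0 1;0 0 -0.7 0 1;0 0 -0.7 0 1;0 0 -0.7 0 1;0 0 -0.6 0 1;0 0 -0.4 0 1;0 0 0 0 1;0 0 0 0 1"

```text
time: 22.98
ee_pos: [404.3, -154.8, 185.8]
eef_rot: [[0.478, 0.878, 0.001], [0.878, -0.478, -0.0], [0.0, 0.001, -1.0]]
force: [0.8, -0.1, -2.9]
width: 55.0
grasp_force: 64.7
```

jog_arm --increments "0 0 -0.4 0 1;0 0 -0.3 0 1;0 0 -0.2 0 1;0 0 -0.1 0 1;0 0 -0.1 0 1;0 0 0 0 1"

```text
time: 23.48
ee_pos: [403.9, -154.7, 163.2]
eef_rot: [[0.479, 0.878, -0.0], [0.878, -0.479, 0.0], [0.0, -0.0, -1.0]]
force: [0.0, -0.4, -2.9]
width: 54.9
grasp_force: 64.9
```

jog_arm --increments "0 0 -0.1 0 1;0 0 0 0 1"

```text
time: 23.65
ee_pos: [404.3, -154.8, 162.9]
eef_rot: [[0.479, 0.878, 0.001], [0.878, -0.479, -0.0], [0.0, 0.001, -1.0]]
force: [-2.6, 1.2, 8.2]
width: 55.3
grasp_force: 66.2
```

Contact with the floor; release, rise, and go for the third (pick at about 473, 232).

jog_arm --increments "0 0 0 0 0.5;0 0 0 0 0;0 0 0 0 -0.5;0 0 0 0 -1;0 0 0 0 -1;0 0 0 0 -1;0 0 0 0 -1;0 0 0.5 0 -1;0 0 1 0 -1;0 0 1 0 -1"

```text
time: 24.48
ee_pos: [403.2, -154.5, 211.1]
eef_rot: [[0.479, 0.878, -0.002], [0.878, -0.479, 0.001], [-0.0, -0.002, -1.0]]
force: [0.4, -0.7, 0.8]
width: 85.3
grasp_force: 0.0
```

jog_arm --increments "0 0 1 0 -1;0 0 1 0 -1;0 0 1 0 -1;0 0 1 0 -1;0 0.4 0.5 0 -1;0.2 1 0 0.1 -1;0.2 1 0 0.1 -1;0.2 1 0 0.1 -1;0.2 1 0 0 -1;0.2 1 0 0 -1"

```text
time: 25.32
ee_pos: [424.1, -45.9, 301.3]
eef_rot: [[0.447, 0.895, 0.0], [0.895, -0.447, -0.0], [0.0, 0.0, -1.0]]
force: [0.5, 0.6, 0.0]
width: 85.4
grasp_force: 0.0
```

jog_arm --increments "0.18 1 0 0 -1;0.18 1 0 0 -1;0.18 1 0 0 -1;0.18 1 0 0 -1;0.18 1 0 0 -1;0.18 1 0 0 -1;0.18 1 0 0 -1;0.18 1 0 0 -1;0.18 1 0 0 -1;0 0 0 0 -1"

```text
time: 26.15
ee_pos: [457.2, 136.1, 300.9]
eef_rot: [[0.444, 0.896, 0.0], [0.896, -0.444, 0.002], [0.002, -0.0, -1.0]]
force: [0.1, -0.8, 0.7]
width: 85.5
grasp_force: 0.0
```

jog_arm --increments "0.16 1 0 0 -1;0.16 1 0 0 -1;0.16 1 0 0 -1;0.16 1 0 0 -1;0.14 0.75 0 0 -1;0 0 -0.7 0 -1;0 0 -1 0 -1;0 0 -1 0 -1;0 0 0 0 -1;0 0 0 0 -1"

```text
time: 26.98
ee_pos: [471.2, 227.5, 246.5]
eef_rot: [[0.447, 0.895, -0.003], [0.895, -0.447, -0.002], [-0.003, -0.002, -1.0]]
force: [0.7, 0.5, 0.0]
width: 85.4
grasp_force: 0.0
```

jog_arm --increments "0.05 0.15 -1 0 -1;0 0 -1 0 -1;0 0 -1 0 -1;0 0 -0.7 0 -1;0 0 -0.4 0 -1;0 0 -0.2 0 -1;0 0 0 0 -1;0 0 0 0 -1"

```text
time: 27.65
ee_pos: [473.8, 231.5, 162.4]
eef_rot: [[0.447, 0.895, 0.002], [0.895, -0.447, 0.001], [0.001, 0.001, -1.0]]
force: [0.6, 0.3, -0.3]
width: 85.4
grasp_force: 0.0
```

jog_arm --increments "0 0 0 0 0.2;0 0 0 0 0.6;0 0 0 0 1;0 0 0 0 1;0 0 0 0 1;0 0 0 0 1;0 0 0 0 1;0 0 0 0 1"

```text
time: 28.32
ee_pos: [473.4, 231.7, 162.6]
eef_rot: [[0.446, 0.895, 0.002], [0.895, -0.446, 0.001], [0.002, 0.001, -1.0]]
force: [-1.3, -0.2, 3.8]
width: 54.9
grasp_force: 63.1
```

jog_arm --increments "0 0 0.3 0 1;0 0 0.6 0 1;0 0 1 0 1;0 0 1 0 1;0 0 1 0 1;0 0 1 0 1;0 0 1 0 1;0 0 1 0 1;0 0 1 0 1;0 0 1 0 1"

```text
time: 29.15
ee_pos: [472.3, 230.8, 339.8]
eef_rot: [[0.447, 0.895, -0.002], [0.895, -0.447, -0.001], [-0.002, -0.001, -1.0]]
force: [-0.2, -0.3, -4.6]
width: 54.7
grasp_force: 64.4
```

jog_arm --increments "0 0 1 0 1;0 0 1 0 1;0 0 0.2 0 1;0 -0.4 0 0 1;-0.1 -0.8 0 0 1;-0.12 -1 0 0 1;-0.12 -1 0 0 1;-0.12 -1 0 0 1;-0.12 -1 0 0 1;-0.12 -1 0 0 1"

```text
time: 29.98
ee_pos: [457.7, 105.6, 381.3]
eef_rot: [[0.447, 0.895, -0.004], [0.895, -0.447, -0.001], [-0.003, -0.003, -1.0]]
force: [-0.1, -0.2, -4.3]
width: 54.8
grasp_force: 64.4
```

jog_arm --increments "-0.12 -1 0 -0.1 1;-0.12 -1 0 -0.1 1;-0.12 -1 0 -0.1 1;-0.12 -1 0 0 1;-0.12 -1 0 0 1;-0.12 -1 0 0 1;-0.12 -1 0 0 1;-0.12 -1 0 0 1;0 0 0 0 1;0 0 0 0 1"

```text
time: 30.82
ee_pos: [438.6, -53.7, 381.7]
eef_rot: [[0.481, 0.877, -0.003], [0.877, -0.481, 0.001], [-0.001, -0.003, -1.0]]
force: [-0.1, 0.5, -3.4]
width: 54.6
grasp_force: 64.5
```

jog_arm --increments "-0.1 -0.8 0 0 1;-0.1 -0.8 -0.3 0 1;-0.05 -0.5 -1 0 1;0 0 -1 0 1;0 0 -1 0 1;0 0 -1 0 1;0 0 -0.6 0 1;0 0 0 0 1;0 0 0 0 1;0 0 0 0 1"

```text
time: 31.65
ee_pos: [435.0, -94.4, 285.7]
eef_rot: [[0.478, 0.878, 0.001], [0.878, -0.478, 0.0], [0.0, 0.0, -1.0]]
force: [-0.2, -0.2, -4.7]
width: 55.0
grasp_force: 64.9
```

```bash
python3 chk.py "(432.8,-98.3)" 162 pics/d3.png
```

```text
[435.02752144 -94.41425598 285.74923569] cap far edge pred [318.25343165 176.64890602] cup pred [318.22479347 182.42532342]
```

View pics/d3.png

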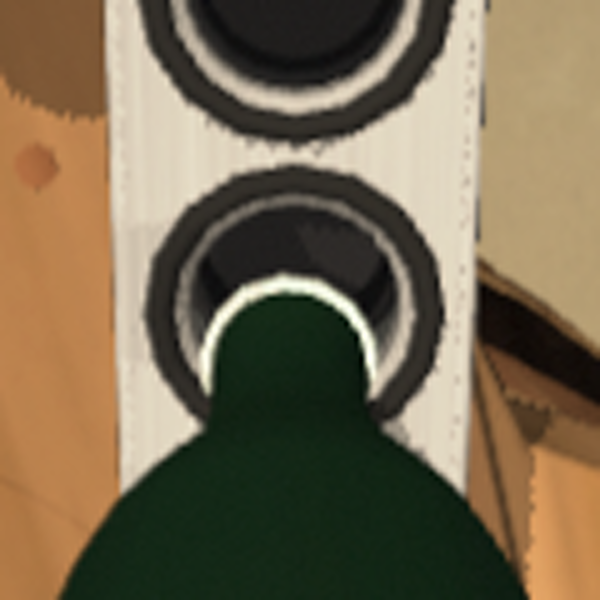

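jog_arm --increments "0 -0.07 -0.5 0 1;0 0 -0.7 0 1;0 0 -0.7 0 1;0 0 -0.7 0 1;0 0 -0.7 0 1;0 0 -0.7 0 1;0 0 -0.6 0 1;0 0 -0.4 0 1;0 0 0 0 1;0 0 0 0 1"

```text
time: 32.53
ee_pos: [435.1, -96.2, 185.8]
eef_rot: [[0.478, 0.878, 0.0], [0.878, -0.478, -0.0], [0.0, 0.0, -1.0]]
force: [0.2, -0.0, -4.0]
width: 54.9
grasp_force: 64.9
```

jog_arm --increments "0 0 -0.4 0 1;0 0 -0.3 0 1;0 0 -0.2 0 1;0 0 -0.1 0 1;0 0 -0.1 0 1;0 0 0 0 1"

```text
time: 33.03
ee_pos: [434.6, -96.1, 163.0]
eef_rot: [[0.479, 0.878, -0.0], [0.878, -0.479, 0.0], [-0.0, -0.0, -1.0]]
force: [0.4, 0.5, -3.8]
width: 54.9
grasp_force: 65.2
```

jog_arm --increments "0 0 -0.1 0 1;0 0 0 0 1"

```text
time: 33.2
ee_pos: [435.0, -96.1, 162.6]
eef_rot: [[0.479, 0.878, 0.001], [0.878, -0.479, 0.0], [0.001, 0.001, -1.0]]
force: [-2.2, 0.7, 5.0]
width: 55.3
grasp_force: 66.0
```

jog_arm --increments "0 0 0 0 0.5;0 0 0 0 0;0 0 0 0 -0.5;0 0 0 0 -1;0 0 0 0 -1;0 0 0 0 -1;0 0 0 0 -1;0 0 0.5 0 -1;0 0 1 0 -1;0 0 1 0 -1"

```text
time: 34.03
ee_pos: [433.9, -96.0, 211.2]
eef_rot: [[0.479, 0.878, -0.002], [0.878, -0.479, 0.0], [-0.001, -0.002, -1.0]]
force: [1.0, -1.0, -0.4]
width: 85.6
grasp_force: 0.0
```

jog_arm --increments "0 0 1 0 -1;0 0 1 0 -1;0 0 1 0 -1;0 0 1 0 -1;0 0.4 0.5 0 -1;0.03 1 0 0.1 -1;0.03 1 0 0.1 -1;0.03 1 0 0.1 -1;0.03 1 0 0 -1;0.03 1 0 0 -1"

```text
time: 34.87
ee_pos: [437.8, 12.7, 301.3]
eef_rot: [[0.447, 0.895, 0.0], [0.895, -0.447, -0.0], [0.0, 0.0, -1.0]]
force: [-0.2, -0.4, -0.0]
width: 85.0
grasp_force: 0.0
```

jog_arm --increments "0.03 1 0 0 -1;0.03 1 0 0 -1;0.03 1 0 0 -1;0.03 1 0 0 -1;0.03 1 0 0 -1;0.03 1 0 0 -1;0.03 1 0 0 -1;0.03 0.8 0 0 -1;0 0 0 0 -1;0 0 0 0 -1"

```text
time: 35.7
ee_pos: [442.5, 168.2, 301.0]
eef_rot: [[0.445, 0.895, -0.0], [0.895, -0.445, -0.001], [-0.001, -0.0, -1.0]]
force: [0.0, 0.3, -0.1]
width: 85.4
grasp_force: 0.0
```

jog_arm --increments "0 0.15 -0.7 0 -1;0 0 -1 0 -1;0 0 -1 0 -1;0 0 -1 0 -1;0 0 -1 0 -1;0 0 -1 0 -1;0 0 -0.7 0 -1;0 0 -0.5 0 -1;0 0 0 0 -1;0 0 0 0 -1"

```text
time: 36.53
ee_pos: [442.2, 169.8, 163.1]
eef_rot: [[0.448, 0.894, -0.001], [0.894, -0.448, -0.001], [-0.001, -0.001, -1.0]]
force: [-0.3, -0.7, -0.6]
width: 85.5
grasp_force: 0.0
```

jog_arm --increments "0 0 0 0 0.2;0 0 0 0 0.6;0 0 0 0 1;0 0 0 0 1;0 0 0 0 1;0 0 0 0 1;0 0 0 0 1;0 0 0 0 1"

```text
time: 37.2
ee_pos: [443.3, 171.2, 164.7]
eef_rot: [[0.446, 0.895, 0.002], [0.895, -0.446, 0.001], [0.002, 0.001, -1.0]]
force: [-2.0, 0.4, 5.5]
width: 55.1
grasp_force: 63.2
```

jog_arm --increments "0 0 0.3 0 1;0 0 0.6 0 1;0 0 1 0 1;0 0 1 0 1;0 0 1 0 1;0 0 1 0 1;0 0 1 0 1;0 0 1 0 1;0 0 0.6 0 1;0.05 -0.4 0 0 1"

```text
time: 38.03
ee_pos: [444.8, 164.0, 316.0]
eef_rot: [[0.445, 0.895, 0.004], [0.895, -0.445, 0.002], [0.004, 0.003, -1.0]]
force: [1.0, -0.2, -3.5]
width: 55.1
grasp_force: 64.4
```

jog_arm --increments "0.1 -0.8 0 -0.1 1;0.12 -1 0 -0.1 1;0.12 -1 0 -0.1 1;0.12 -1 0 0 1;0.12 -1 0 0 1;0.12 -1 0 0 1;0.12 -1 0 0 1;0.12 -1 0 0 1;0.12 -0.9 0 0 1;0 0 0 0 1"

```text
time: 38.87
ee_pos: [464.2, -14.5, 312.0]
eef_rot: [[0.482, 0.876, -0.002], [0.876, -0.482, -0.003], [-0.003, -0.001, -1.0]]
force: [-0.5, -0.5, -3.5]
width: 54.8
grasp_force: 64.5
```

jog_arm --increments "0 0 0 0 1;0 0 0 0 1"

```text
time: 39.03
ee_pos: [464.1, -11.3, 312.5]
eef_rot: [[0.479, 0.878, -0.002], [0.878, -0.479, 0.0], [-0.001, -0.002, -1.0]]
force: [-0.3, 0.3, -3.8]
width: 54.6
grasp_force: 64.5
```

jog_arm --increments "0.08 -0.65 0 0 1;0.09 -0.65 -0.3 0 1;0 0 -0.6 0 1;0 0 -0.4 0 1;0 0 0 0 1;0 0 0 0 1;0 0 0 0 1"

```text
time: 39.62
ee_pos: [468.2, -36.6, 287.6]
eef_rot: [[0.478, 0.879, 0.0], [0.879, -0.478, 0.0], [0.0, 0.0, -1.0]]
force: [0.4, -0.2, -4.1]
width: 54.9
grasp_force: 64.5
```

```bash
python3 chk.py "(465.5,-38.8)" 164 pics/d4.png
```

```text
[468.17092178 -36.61536569 287.55199161] cap far edge pred [317.02758648 174.73550681] cup pred [317.16537685 180.77306172]
```

View pics/d4.png

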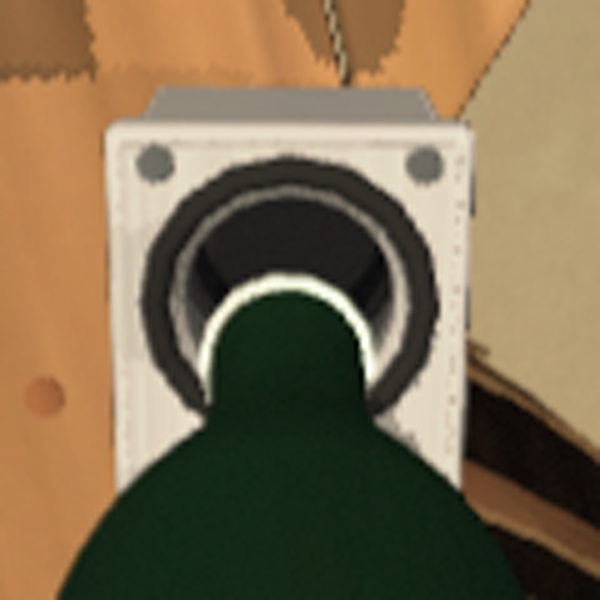

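Cap edge at (317.6, 174.6) against predicted (317, 174.7): aligned. Descend.

jog_arm --increments "0 0 -0.5 0 1;0 0 -0.7 0 1;0 0 -0.7 0 1;0 0 -0.7 0 1;0 0 -0.7 0 1;0 0 -0.7 0 1;0 0 -0.6 0 1;0 0 -0.4 0 1;0 0 0 0 1;0 0 0 0 1"

```text
time: 40.5
ee_pos: [468.3, -37.0, 187.6]
eef_rot: [[0.478, 0.878, -0.0], [0.878, -0.478, -0.0], [-0.0, -0.0, -1.0]]
force: [-0.4, 0.2, -4.2]
width: 54.8
grasp_force: 64.6
```

jog_arm --increments "0 0 -0.4 0 1;0 0 -0.3 0 1;0 0 -0.2 0 1;0 0 -0.1 0 1;0 0 -0.1 0 1;0 0 0 0 1"

```text
time: 41.0
ee_pos: [468.1, -37.2, 165.1]
eef_rot: [[0.479, 0.878, -0.0], [0.878, -0.479, -0.0], [-0.0, -0.0, -1.0]]
force: [-0.2, -0.1, -4.4]
width: 54.9
grasp_force: 64.8
```

jog_arm --increments "0 0 -0.1 0 1;0 0 0 0 1"

```text
time: 41.17
ee_pos: [468.5, -37.0, 164.7]
eef_rot: [[0.479, 0.878, 0.001], [0.878, -0.479, 0.0], [0.001, 0.001, -1.0]]
force: [-2.9, 0.6, 5.7]
width: 55.1
grasp_force: 65.7
```

jog_arm --increments "0 0 0 0 0.5;0 0 0 0 0;0 0 0 0 -0.5;0 0 0 0 -1;0 0 0 0 -1;0 0 0 0 -1;0 0 0 0 -1;0 0 0.5 0 -1;0 0 1 0 -1;0 0 1 0 -1"

```text
time: 42.0
ee_pos: [467.3, -37.1, 213.1]
eef_rot: [[0.479, 0.878, -0.002], [0.878, -0.479, 0.0], [-0.001, -0.002, -1.0]]
force: [0.6, -0.6, 0.4]
width: 85.5
grasp_force: 0.0
```

jog_arm --increments "0 0 1 0 -1;0 0 1 0 -1;0 0 1 0 -1;0 0 1 0 -1;0 0 1 0 -1;0 0 1 0 -1;0 0 0.5 0 -1;0 0 0 0 -1;0 0 0 0 -1;0 0 0 0 -1"

```text
time: 42.83
ee_pos: [467.8, -37.1, 342.3]
eef_rot: [[0.479, 0.878, -0.001], [0.878, -0.479, 0.0], [-0.001, -0.001, -1.0]]
force: [-0.3, -0.7, -0.3]
width: 85.4
grasp_force: 0.0
```

```bash
python3 - <<'E'
from h import *
b=arm.read_camera('scene')
cv2.imwrite('pics/e.png',cv2.resize(b[90:250,250:450],None,fx=3,fy=3,interpolation=cv2.INTER_CUBIC))
E
```

```text
(no output)
```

View pics/e.png

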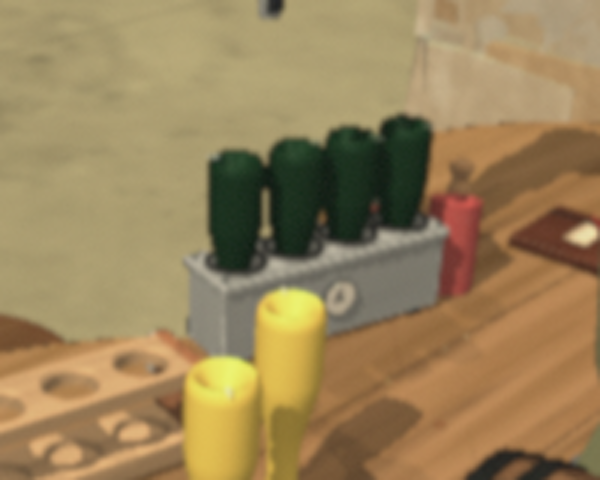

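All four bottles stand level in the cups, and the candle has not moved. Handing in.

```bash
python3 -c "
from cell import arm
print(arm.hand_in())"
```

```text
the job is handed in; nothing more can be done
None
```

All four bottles stand upright in the freezer cups, loaded in order from the rack's hand-hole end starting at the candle; each was lowered until it touched the cup floor, the candle is where it was, and the job is handed in at about 43 s (the hand-in returned no verdict).

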